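Turn the dust cover over and put it on the yarn tester's clamp

ROBOT

A 6-joint arm with a two-finger parallel gripper is mounted at the origin on the work surface. World frame = base frame: x ahead of the robot, y to its left, z up, the work surface at z = 0. Lengths are in m, angles in rad, forces in N, time in s.
With the tool pointing down it reaches from about 0.3 to 0.775 m from the base axis. Payload 14.6 kg.
Tool frame: the origin (TCP) lies at the very end of the fingers, on their centre line; the grasp point (between the pads) lies 19 mm behind it; z points along the fingers, y is the direction in which the jaws open and shut (so a half turn about z gives the same grasp; the last joint's range is limited). The gripper opens to 94 mm and grips with 3 to 60 N. Pads are 16 mm wide; open, the fingers measure 119 mm over their backs; the gripper's body (75 mm by 177 mm) begins 78 mm behind the grasp point.
Start: joints at [1.109, 0.3, 1.521, -0, 1.321, -0.067], TCP at [0.212, 0.508, 0.205] pointing down, gripper open.
Joint ranges: [-3.03, 3.03], [-0.79, 2.21], [0.23, 2.52], [-1.04, 4.18], [0, 3.07], [-2.55, 2.55]. Speed limits (rad/s): [2.22, 2.22, 2.57, 3.14, 3.14, 3.14].

INTERFACE

Orientations are given as [roll, pitch, yaw] about the fixed x, y, z axes, in that order (R = Rz(yaw) Ry(pitch) Rx(roll)).
In Python, from station import ctrl, eyes gives the robot as it stands.
- The arm moves only by the tool jog_arm, never from a script. Its argument "moves" is a list of rows, each a list of 3 entries, a list of its own where there are three numbers: the shift along the world's x, y, z in mm, then the turn, a rotation vector about the world's x, y, z in units of 5 degrees (1.0 is 5 degrees), then the finger opening in mm, from 0 to 94. In form: [[[tx, ty, tz], [wx, wy, wz], jaw], ...]. A call has 1 to 5 rows; each row is the pose to reach, as a shift and turn from the pose commanded when the call began; what a row does not reach only later rows make up. A row lasts 1/12 s, in which the tool goes at most 41.7 mm and 7.16 degrees, less where a joint would pass 70% of its speed; a pose out of reach is approached as far as the arm can. A call with a gripper value outside its range is refused whole. The fingers move at their own pace and stop on an object; "squeeze" is the grip in N (left out, the last holds). Time passes only in rows, so rows that repeat a pose let the fingers close. It gives the time, the measured TCP pose, the force and the opening at its end, in the units of the state.
- ctrl.get_obs(): the state, without advancing time (a new reading comes with each control period).
- eyes.camera(name): name is "scene" or "top" or "wrist"; returns a dict with "frame" (384x512x3 uint8, red, green, blue), "vertical_fov" (degrees; the focal length in pixels is half the picture's height over the tangent of half this angle, whatever the lens; pixels are square), "cx", "cy" (the principal point, pixels), "eye" and "attitude" of the camera in the world; the wrist camera has in their place "hand_eye" (4x4, takes a point from camera to tool coordinates, whose origin is the TCP and whose axes are the flange's). Camera axes: x right, y down, z forward; pixel columns grow to the right and rows downward; lengths in m; the calibration is good to about 2 mm. A picture is of the moment at which its call begins: read the wrist's pose just before it. There is no depth.
- ctrl.hand_in(): hands the job in, once; it reports no verdict.
The state is a dict: "time_s": time; "qpos": joint angles; "joint_vel": joint speeds; "tau": joint torques, N m; "ee_pos": TCP position; "eef_rot": TCP orientation; "force": force on the tool from outside, world axes, zero at the start; "moment": the same for the moment, N m; "grip_width": finger opening in m.
Only numpy, scipy, OpenCV 4.12 (cv2) and the standard library are available. Lean on these libraries where they do the work, as an engineer would, in place of code of your own. Each camera call takes 0.05 s, during which the arm holds its last target.

TASK

The tester is being put away for the day. The small metal dust cover lies on the table with its open side up: turn it upside down and put it over the little sliding clamp on the tester's bed, open side down, so that the clamp is inside it and its rim rests flat on the bed. Don't bang it down on the tester, don't disturb the other things on the table, and let go of it when it is in place.

Things in the scene. Friction and masses are not known exactly. Their poses are not given: they have to be found in the camera images.
- cover_center (a point): The dust cover: rigid aluminium box, one side open, 62 (its x) by 84 (y) by 60 mm (z) outside, walls and closed side 4 mm, about 200 g, open side up on the table. The point is the box's centre. z points from the closed to the open side: up at the start, down at the end; the rim is 30 mm along +z. Grip it outside across the 62 mm. It also stands on its sides (84 mm tall on a 62 x 60 mm one).
- clamp_foot (a point): The sliding yarn clamp on the tester's bed: a small steel and brass block 32 mm (x) by 36 mm (y), 38 mm tall. This point is the centre of its foot, at the height of the bed's top; axes as the tester's. The cover is 54 x 76 mm inside, so it goes over the clamp either way round. The clamp slides stiffly (about 6 N) along the bed.
- bed_top (a point): The yarn tester: a white flat bed 460 mm long (its x), 120 mm wide (y), 35 mm high, fixed to the table. The point is the centre of the bed's top face; z up. A grey crank head with a brass disc, 86 mm above the bed, stands from 160 to 270 mm along +x; two brass screws 12 mm high at the -x end. Between them the top is flat, with nothing but the clamp.
- dish: Bystander: shallow white plastic tray, 90 x 120 x 24 mm, loose; origin at the centre of its underside. Leave alone.
- weight: Bystander: brass knobbed weight, 44 mm across, 56 mm tall, loose; origin at the centre of its underside. Leave alone.
- bottle: Bystander: amber glass jar, 60 mm across, 120 mm tall, loose; origin at the centre of its underside. Leave alone.
- bobbin: Bystander: empty wooden bobbin standing on end, 52 mm across, 70 mm tall, loose; origin at the centre of its underside. Leave alone.
- screwdriver: Bystander: screwdriver 170 mm long lying along its x axis, handle up to 30 mm thick, loose; origin under it, at table height. Leave alone.
- counting_glass: Bystander: folding magnifier stand, dark steel, 50 x 50 x 65 mm, loose; origin at the centre of its underside. Leave alone.
Not all that is in view belongs to the job. What is shaped like the part that bears cover_center but pink, red or turquoise is not meant.

How it is judged:
At the end, for the whole second after the job is handed in: The cover is upside down (open side down within 0.06 rad), its rim resting on the bed's top (centre 27 to 33 mm above the bed), its centre within 30 mm of the clamp's horizontally so that the clamp is inside, released and at rest (angle between cover_center's own z axis and vertical above 3.08159 rad and z of cover_center in the frame of bed_top between 0.027 and 0.033 m and horizontal distance between cover_center and clamp_foot below 0.03 m and linear speed of cover below 0.02 m/s); the robot touches nothing.
It fails at once if a bystander (dish, weight, bottle, bobbin, screwdriver, counting glass) is moved more than 30 mm (distance of any of dish, weight, bottle, bobbin, screwdriver, counting_glass from where it was at the start of the episode above 0.03 m).
It fails at once if the cover is banged down on the tester (contact force over 60 N) (contact force between cover and tester above 60 N).
It also fails if it takes over 59 s, if anything falls off the work surface, if the arm or the gripper's body presses on something with over 40 N, if the wrist force passes 120 N, or if a joint passes its speed limit or range.

## Working session

There is one attempt and no reset: what is moved stays moved. The work goes in short steps, Python scripts to look and compute and a tool call to move; the robot and the scene stay as the last step left them, time stands still between calls to the robot, and variables do not carry over. Pictures are saved under pics/ and viewed, and the job is handed in when it is done.

Besides the shell and the picture viewer there is one more tool, called after ">>>" as a command line: name --argument value ..., lists and objects as JSON in quotes. jog_arm: Moves the arm, as the interface text tells. Its arguments: {"type":"object","properties":{"moves":{"type":"array","items":{"type":"array"}},"squeeze":{"type":"number"}},"required":["moves"]}

```bash
mkdir -p pics; ls; python3 - <<'E'
from station import ctrl, eyes
import cv2
o=ctrl.get_obs();print(o)
for n in ("scene","top","wrist"):
    c=eyes.camera(n);cv2.imwrite(f"pics/a_{n}.png",c["frame"][:,:,::-1])
    print(n,{k:v for k,v in c.items() if k!="frame"})
E
```

```text
pics
{'time_s': 0.0, 'qpos': array([ 1.10939078e+00,  3.00499442e-01,  1.52160472e+00,  1.58103391e-05,
        1.32071317e+00, -6.65932811e-02]), 'joint_vel': array([-3.02649160e-04,  7.10944141e-05,  1.26692173e-03,  1.30831078e-03,
        7.58794790e-04,  4.31918945e-04]), 'tau': array([-7.10666809e-04, -5.31784666e+01, -3.52735770e+01,  7.07986252e-02,
        2.43898766e-02, -5.03134046e-06]), 'ee_pos': array([0.21142113, 0.50744127, 0.20486079]), 'eef_rot': array([-3.14037170e+00, -9.67751162e-05,  2.74677641e+00]), 'force': array([-0.17528613, -0.10177561, -0.86706925]), 'moment': array([ 0.01151092,  0.04667821, -0.00937123]), 'grip_width': 0.09388605993838732}
scene {'vertical_fov': 51.62969423195937, 'cx': 256.62386816887437, 'cy': 189.70427891522135, 'eye': array([ 1.17146329, -0.28186696,  0.92491004]), 'attitude': array([-2.45820705,  0.01627033,  1.27844651])}
top {'vertical_fov': 50.804829644586796, 'cx': 258.07175577028113, 'cy': 193.3158844942021, 'eye': array([ 0.31793768, -0.09808187,  0.98036582]), 'attitude': array([-2.95436952, -0.01612167, -1.57666794])}
wrist {'vertical_fov': 70.36627893307461, 'cx': 257.11245507294393, 'cy': 197.1303035624171, 'hand_eye': array([[-1.09068343e-03, -9.59865577e-01, -2.80458346e-01,
         8.21249595e-02],
       [ 9.99999272e-01, -9.01911817e-04, -8.02145963e-04,
         3.01422898e-04],
       [ 5.17003601e-04, -2.80459016e-01,  9.59865862e-01,
        -1.79145073e-01],
       [ 0.00000000e+00,  0.00000000e+00,  0.00000000e+00,
         1.00000000e+00]])}
```

View pics/a_scene.png

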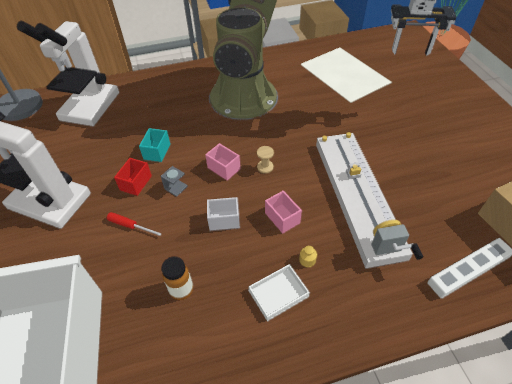

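View pics/a_top.png

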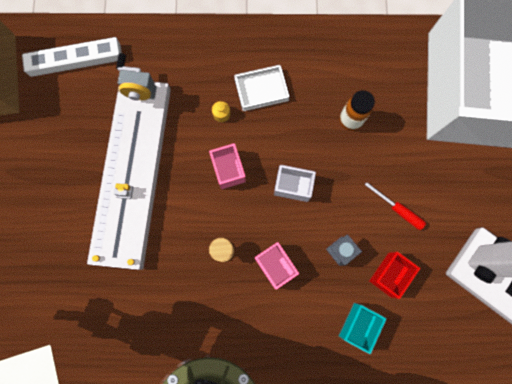

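View pics/a_wrist.png

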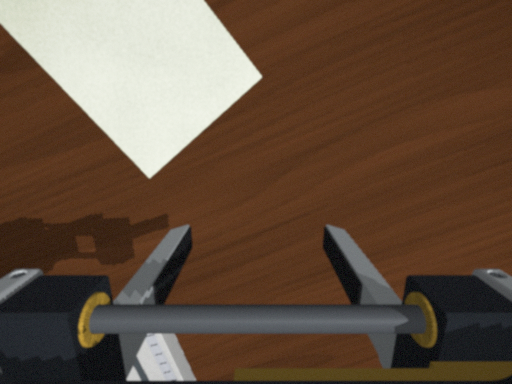

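Candidates (top-view pixels): grey box (295,183), pink boxes (228,165) and (276,265), red box (396,274), turquoise box (362,328) and the white tray (262,88), which is the dish. By the description I choose the grey metal box at (295,183), scene (223,213). I'll check it in a crop.

```bash
cat > h.py <<'E'
import numpy as np, cv2
from scipy.spatial.transform import Rotation as R
from station import ctrl, eyes
def cam(n):
    o=ctrl.get_obs(); c=eyes.camera(n); c['o']=o
    f=192/np.tan(np.radians(c['vertical_fov']/2)); c['f']=f
    if n=='wrist':
        T=np.eye(4);T[:3,:3]=R.from_euler('xyz',o['eef_rot']).as_matrix();T[:3,3]=o['ee_pos']
        T=T@c['hand_eye'];c['M']=T[:3,:3];c['E']=T[:3,3]
    else:
        c['M']=R.from_euler('xyz',c['attitude']).as_matrix();c['E']=np.array(c['eye'])
    return c
def ray(c,p):
    d=c['M']@np.array([(p[0]-c['cx'])/c['f'],(p[1]-c['cy'])/c['f'],1]);return d/np.linalg.norm(d)
def plane(c,p,z):
    d=ray(c,p);return c['E']+d*(z-c['E'][2])/d[2]
def proj(c,P):
    q=c['M'].T@(np.array(P)-c['E']);return q[:2]/q[2]*c['f']+[c['cx'],c['cy']]
def tri(c1,p1,c2,p2):
    d1,d2=ray(c1,p1),ray(c2,p2)
    s=np.linalg.lstsq(np.array([d1,-d2]).T,c2['E']-c1['E'],rcond=None)[0]
    a,b=c1['E']+s[0]*d1,c2['E']+s[1]*d2
    return (a+b)/2,np.linalg.norm(a-b)
E
python3 - <<'E'
from h import *
t,s=cam('top'),cam('scene')
def crop(c,x,y,w,h,k,n):
    cv2.imwrite('pics/'+n,cv2.resize(c['frame'][y:y+h,x:x+w,::-1],None,fx=k,fy=k,interpolation=cv2.INTER_CUBIC))
crop(t,265,155,60,60,9,'b_cov_t.png');crop(s,195,185,60,60,9,'b_cov_s.png')
crop(t,80,60,100,220,2.7,'b_bed_t.png');crop(s,300,120,140,150,4,'b_bed_s.png')
for n,p in dict(cover=(295,183),clamp=(122,190),dish=(262,88),weight=(221,112),bottle=(352,122),bobbin=(221,250),pink1=(228,165),pink2=(276,265),sd=(395,205),glass=(344,250),red=(396,274)).items(): print(n,plane(t,p,.03).round(3))
E
```

```text
cover [ 0.523 -0.204  0.03 ]
clamp [0.507 0.21  0.03 ]
dish [ 0.768 -0.126  0.03 ]
weight [ 0.704 -0.024  0.03 ]
bottle [ 0.678 -0.349  0.03 ]
bobbin [ 0.364 -0.027  0.03 ]
pink1 [ 0.568 -0.042  0.03 ]
pink2 [ 0.329 -0.155  0.03 ]
sd [ 0.469 -0.442  0.03 ]
glass [ 0.362 -0.315  0.03 ]
red [ 0.307 -0.433  0.03 ]
```

View pics/b_cov_t.png

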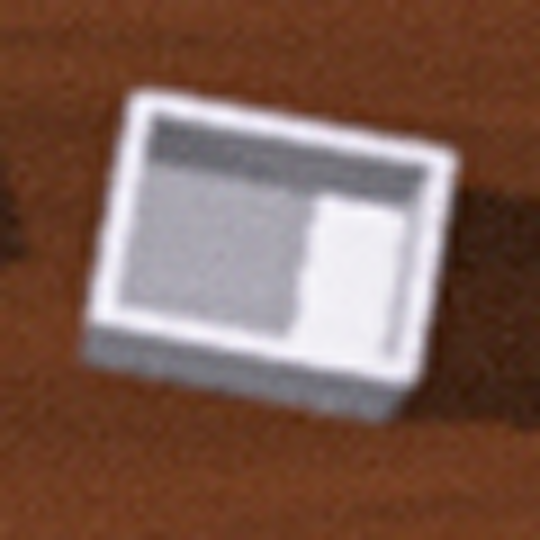

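View pics/b_cov_s.png

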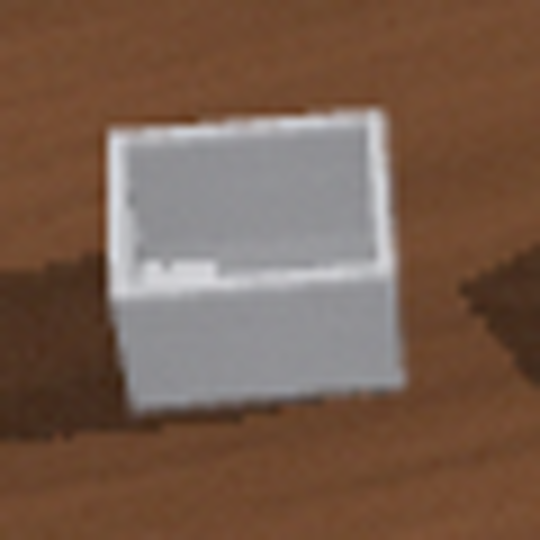

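View pics/b_bed_t.png

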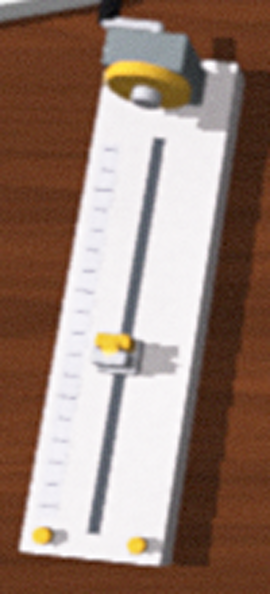

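View pics/b_bed_s.png

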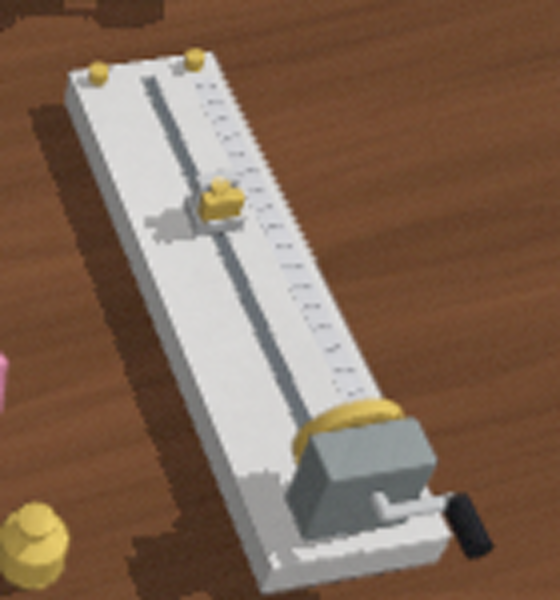

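The crop confirms a plain grey, open-topped metal box; its rim corners are at about top (280,165), (316,172), (311,197) and (275,191). Next I triangulate the rim and the clamp roughly.

```bash
python3 - <<'E'
from h import *
t,s=cam('top'),cam('scene')
T=lambda u,v,k,ox,oy:((u+.5)/k-.5+ox,(v+.5)/k-.5+oy)
tp=[(135,92),(460,150),(415,382),(90,325)]; sp=[(395,268),(115,292),(110,130),(385,110)]
P=[]
for a,b in zip(tp,sp):
    p,e=tri(t,T(*a,9,265,155),s,T(*b,9,195,185));P.append(p);print(p.round(4),round(e,4))
P=np.array(P);print('c',P.mean(0),[np.linalg.norm(P[i]-P[i-1]).round(4) for i in range(4)])
for a,b in((0,1),(3,2)):
    d=P[a]-P[b];print('y ax az',np.degrees(np.arctan2(d[1],d[0])))
# bed: brass screws bases, slot ends, clamp brass top
for n,a,b in (('scr+y',(42,535),(195,58)),('scr-y',(137,545),(98,72)),('slot-x',(93,532),(149,78)),('clampbrass',(113,343),(221,203))):
    p,e=tri(t,T(*a,2.7,80,60),s,T(*b,4,300,120));print(n,p.round(4),round(e,4))
a=plane(t,T(93,532,2.7,80,60),.035);b=plane(t,T(159,140,2.7,80,60),.035);print('slot',a,b,np.degrees(np.arctan2(*(b-a)[[1,0]])))
E
```

```text
[ 0.5602 -0.1641  0.061 ] 0.0014
[ 0.5444 -0.247   0.0624] 0.0042
[ 0.4833 -0.2346  0.0606] 0.0024
[ 0.499  -0.1514  0.0577] 0.0021
c [ 0.52175325 -0.19924828  0.06041465] [np.float64(0.0626), np.float64(0.0844), np.float64(0.0624), np.float64(0.0847)]
y ax az 79.18193633391272
y ax az 79.28899268040117
scr+y [0.3473 0.2585 0.0425] 0.002
scr-y [0.3385 0.1783 0.0424] 0.0019
slot-x [0.3498 0.2186 0.0344] 0.002
clampbrass [0.5088 0.2019 0.0591] 0.0
slot [0.34956856 0.21737825 0.035     ] [0.70275229 0.17872863 0.035     ] -6.245144452366746
```

>>> jog_arm --moves '[[[10,-10,38],[0,0,-1.4],94],[[28,-30,70],[0,0,-2.8],94],[[50,-55,90],[0,0,-4.2],94],[[75,-80,95],[0,0,-5.6],94],[[100,-105,95],[0,0,-7],94]]'

```text
time_s: 0.77
ee_pos: [0.3125, 0.4019, 0.3025]
eef_rot: [3.138, -0.001, 2.131]
force: [1.2, 0.3, -0.5]
grip_width: 0.0939
```

>>> jog_arm --moves '[[[27,-25,0],[0,0,-1.4],94],[[54,-50,0],[0,0,-2.8],94],[[81,-75,0],[0,0,-4.2],94],[[108,-100,0],[0,0,-5.6],94],[[135,-120,0],[0,0,-7],94]]'

```text
time_s: 1.18
ee_pos: [0.4476, 0.2808, 0.3007]
eef_rot: [3.141, -0.0, 1.519]
force: [0.1, 0.3, 0.5]
grip_width: 0.094
```

>>> jog_arm --moves '[[[15,-38,0],[0,0,-0.8],94],[[30,-75,0],[0,0,-1.6],94],[[30,-75,0],[0,0,-1.6],94]]'

```text
time_s: 1.43
ee_pos: [0.4785, 0.2027, 0.3002]
eef_rot: [3.141, 0.001, 1.376]
force: [0.1, 0.0, 1.1]
grip_width: 0.0942
```

```bash
python3 - <<'E'
from h import *
c=cam('wrist');o=c['o'];print(o['time_s'],o['ee_pos'],np.degrees(o['eef_rot']),o['qpos'].round(3))
cv2.imwrite('pics/c1.png',c['frame'][:,:,::-1]);np.save('c1.npy',dict(c),allow_pickle=True)
for P in ([.507,.203,.035],[.5088,.2019,.059]): print(proj(c,P))
E
```

```text
1.4333 [0.47851867 0.20265834 0.3002059 ] [1.79988873e+02 6.78651861e-02 7.88431174e+01] [ 3.310e-01  1.760e-01  1.455e+00 -1.000e-03  1.510e+00  5.250e-01]
[274.12735009 165.66592153]
[276.32185961 168.75393223]
```

View pics/c1.png

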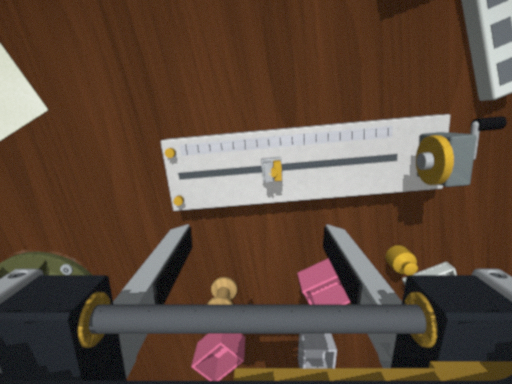

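Wrist view: bed across the image, clamp at about (272,171), slot from (180,176) to (397,157). I take a second wrist view for parallax.

>>> jog_arm --moves '[[[15,-38,-10],[0,0,0],94],[[30,-60,-30],[0,0,0],94],[[30,-60,-30],[0,0,0],94]]'

```text
time_s: 1.73
ee_pos: [0.5069, 0.1453, 0.2671]
eef_rot: [-3.138, 0.002, 1.384]
force: [-0.5, -0.9, -1.7]
grip_width: 0.0939
```

```bash
python3 - <<'E'
from h import *
c=cam('wrist');np.save('c2.npy',dict(c),allow_pickle=True)
a=np.load('c1.npy',allow_pickle=True).item()
out=[]
for d in (a,c):
    u,v=proj(d,[.505,.205,.05]).astype(int);print(u-30,v-30)
    out.append(cv2.resize(d['frame'][v-30:v+30,u-30:u+30,::-1],None,fx=6.5,fy=6.5,interpolation=cv2.INTER_CUBIC))
cv2.imwrite('pics/c12.png',np.hstack(out))
E
```

```text
243 136
218 104
```

View pics/c12.png

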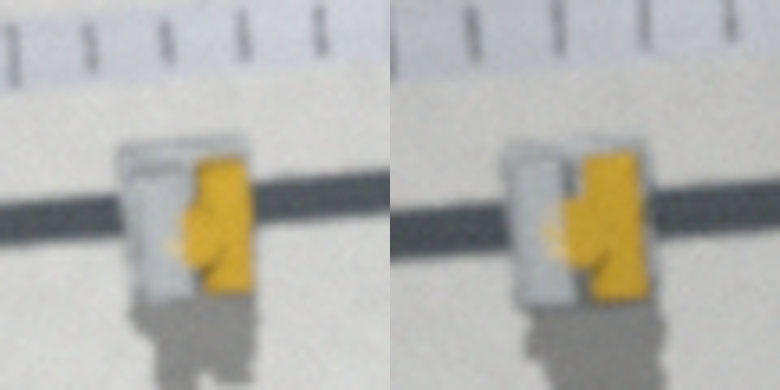

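```bash
python3 - <<'E'
from h import *
a=np.load('c1.npy',allow_pickle=True).item();c=np.load('c2.npy',allow_pickle=True).item()
T=lambda u,v,ox,oy:((u+.5)/6.5-.5+ox,(v+.5)/6.5-.5+oy)
A=lambda u,v:T(u,v,243,136);C=lambda u,v:T(u,v,218,104)
for n,p,q in (('base TL',(120,152),(113,152)),('base BL',(140,302),(131,308)),('base TR',(250,138),(255,140)),('BR',(258,300),(263,300)),('slot',(192,208),(190,214)),('brass mid',(226,225),(226,225)),
  ):
    p3,e=tri(a,A(*p),c,C(*q));print(n,'tri',p3.round(4),round(e,4),plane(a,A(*p),.035).round(4)[:2],plane(c,C(*q),.035).round(4)[:2])
for d,f in((a,A),(c,C)): print('slot dir',[plane(d,f(*p),.035).round(4) for p in ((0,222),(390,193))])
print(c['o']['ee_pos'],c['o']['eef_rot'])
E
```

```text
base TL tri [0.4878 0.2191 0.0431] 0.0006 [0.488 0.218] [0.4868 0.2187]
base BL tri [0.4866 0.1872 0.0689] 0.0006 [0.4857 0.1791] [0.4836 0.1839]
base TR tri [0.5195 0.2159 0.0427] 0.0016 [0.5206 0.2151] [0.5187 0.2154]
BR tri [0.5141 0.1844 0.077 ] 0.0014 [0.5156 0.1737] [0.5139 0.18  ]
slot tri [0.5024 0.2033 0.0513] 0.0009 [0.5032 0.2005] [0.5012 0.2021]
brass mid tri [0.5098 0.2002 0.0632] 0.0001 [0.5109 0.1945] [0.5088 0.1982]
slot dir [array([0.4547, 0.2065, 0.035 ]), array([0.553 , 0.1945, 0.035 ])]
slot dir [array([0.4583, 0.2084, 0.035 ]), array([0.5466, 0.1983, 0.035 ])]
[0.50692753 0.14529243 0.26712947] [-3.13794817e+00  2.11964574e-03  1.38430711e+00]
```

Clamp foot is about (0.502, 0.201, 0.035) and the cover is at (0.522, -0.199, 0.030). Now I move over the cover while tilting 45° about the jaw axis.

>>> jog_arm --moves '[[[2,-38,0],[-0.98,0.19,0],94],[[4,-76,0],[-1.96,0.37,0],94],[[6,-114,0],[-2.95,0.56,0],94],[[7,-152,0],[-3.93,0.75,0],94],[[8,-190,0],[-4.9,0.94,0],94]]'

```text
time_s: 2.2
ee_pos: [0.5148, -0.0423, 0.2717]
eef_rot: [-3.142, 0.439, 1.387]
force: [-0.0, 0.2, -0.1]
grip_width: 0.0941
```

>>> jog_arm --moves '[[[1,-38,-15],[-0.98,0.19,0],94],[[2,-76,-30],[-1.96,0.37,0],94],[[3,-114,-50],[-2.95,0.56,0],94],[[4,-152,-70],[-3.93,0.75,0],94],[[4,-168,-70],[-3.93,0.75,0],94]]'

```text
time_s: 2.62
ee_pos: [0.5175, -0.2105, 0.1961]
eef_rot: [-3.128, 0.79, 1.396]
force: [-0.5, 0.1, -0.2]
grip_width: 0.0941
```

```bash
cat > g.py <<'E'
from h import *
def st():
    o=ctrl.get_obs();M=R.from_euler('xyz',o['eef_rot']).as_matrix();G=o['ee_pos']-.019*M[:,2]
    print(round(o['time_s'],2),'tcp',o['ee_pos'].round(4),'G',G.round(4),'toolz',M[:,2].round(3),'jaw',M[:,1].round(3),'q',o['qpos'].round(2),'F',o['force'].round(1),'w',o['grip_width'].round(4))
    return o,M,G
def need(G1,a_az,tilt):
    "jaw azimuth deg, tilt deg (+ = toward +perp); prints shift mm and turn units"
    o,M,G=st();a=np.radians(a_az);y=np.array([np.cos(a),np.sin(a),0]);p=np.array([-np.sin(a),np.cos(a),0]);t=np.radians(tilt)
    z=p*np.sin(t)-np.array([0,0,1])*np.cos(t);x=np.cross(y,z);M1=np.array([x,y,z]).T
    T1=np.array(G1)+.019*z
    print('shift',((T1-o['ee_pos'])*1000).round(1),'turn',(R.from_matrix(M1@M.T).as_rotvec(degrees=True)/5).round(2))
E
python3 - <<'E'
from g import *
need([.5217,-.1992,.110],-10.8,-45)
c=cam('wrist');cv2.imwrite('pics/d1.png',c['frame'][:,:,::-1]);np.save('d1.npy',dict(c),allow_pickle=True)
c=cam('scene');cv2.imwrite('pics/d1s.png',c['frame'][:,:,::-1])
E
```

```text
Traceback (most recent call last):
  File "g.py", line 8, in need
    o,M,G=st();a=np.radians(a_az);y=np.array([np.cos(a),np.sin(a),0]);p=np.array([-np.sin(a),np.cos(a),0]);t=np.radians(tilt)
          ~~^^
  File "g.py", line 4, in st
    print(round(o['time_s'],2),'tcp',o['ee_pos'].round(4),'G',G.round(4),'toolz',M[:,2].round(3),'jaw',M[:,1].round(3),'q',o['qpos'].round(2),'F',o['force'].round(1),'w',o['grip_width'].round(4))
                                                                                                                                                                          ^^^^^^^^^^^^^^^^^^^^^
AttributeError: 'float' object has no attribute 'round'
```

```bash
sed -i "s/o\['grip_width'\].round(4)/round(float(o['grip_width']),4)/" g.py
python3 - <<'E'
from g import *
need([.5217,-.1992,.110],-10.8,-45)
c=cam('wrist');cv2.imwrite('pics/d1.png',c['frame'][:,:,::-1]);np.save('d1.npy',dict(c),allow_pickle=True)
c=cam('scene');cv2.imwrite('pics/d1s.png',c['frame'][:,:,::-1])
E
```

```text
2.62 tcp [ 0.5175 -0.2105  0.1961] G [ 0.5201 -0.1973  0.2095] toolz [-0.137 -0.697 -0.704] jaw [ 0.983 -0.183 -0.009] q [-0.11  0.4   1.61 -0.82  1.33  0.36] F [-0.5  0.1 -0.2] w 0.0941
shift [  1.7  -1.9 -99.5] turn [ 0.03 -0.11 -0.05]
```

View pics/d1.png

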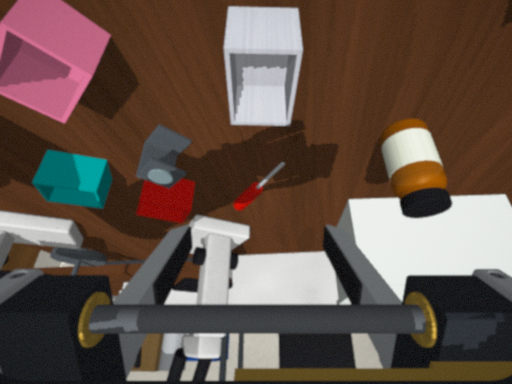

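View pics/d1s.png

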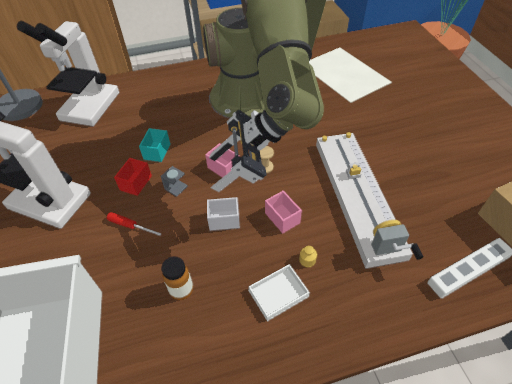

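Wrist view: cover rim corners at about (225,50), (302,50), (292,125) and (230,125), and nothing lies between the jaws and the cover. I check these rim points on the z=60 mm plane.

```bash
python3 - <<'E'
from h import *
d=np.load('d1.npy',allow_pickle=True).item()
P=np.array([plane(d,p,.06) for p in ((225,50),(302,50),(292,125),(230,125))]);print(P.round(4),P.mean(0))
e=P[1]-P[0];print(np.linalg.norm(e),np.degrees(np.arctan2(e[1],e[0])))
for q in ([.5602,-.1641,.06],[.499,-.1514,.06],[.5444,-.247,.06],[.4833,-.2346,.06]):print(proj(d,q).round(1))
E
```

```text
[[ 0.5005 -0.1547  0.06  ]
 [ 0.5602 -0.1656  0.06  ]
 [ 0.5463 -0.2476  0.06  ]
 [ 0.4818 -0.2361  0.06  ]] [ 0.52222096 -0.20099337  0.06      ]
0.06063268840107903 -10.307393463993872
[301.9  48.2]
[221.9  46.3]
[290.1 124.8]
[231.  123.8]
```

>>> jog_arm --moves '[[[1,-1,-36],[0,0,0],94],[[2,-3,-72],[0,0,0],94],[[2,-3,-108],[0,0,0],94],[[2,-3,-135],[0,0,0],94],[[2,-3,-135],[0,0,0],94]]'

```text
time_s: 3.13
ee_pos: [0.5195, -0.2112, 0.0618]
eef_rot: [-3.131, 0.784, 1.393]
force: [-0.7, -0.3, -1.0]
grip_width: 0.0942
```

>>> jog_arm --moves '[[[0,0,-22],[0,0,0],94],[[0,0,-42],[0,0,0],94],[[0,0,-42],[0,0,0],94]]'

```text
time_s: 3.38
ee_pos: [0.5207, -0.212, 0.0229]
eef_rot: [-3.136, 0.784, 1.389]
force: [-1.0, 1.0, -0.1]
grip_width: 0.0936
```

```bash
python3 - <<'E'
from g import *
need([.522,-.200,.032],-10.8,-45)
c=cam('scene');cv2.imwrite('pics/e1.png',cv2.resize(c['frame'][130:270,150:310,::-1],None,fx=4,fy=4))
E
```

```text
3.38 tcp [ 0.5207 -0.212   0.0229] G [ 0.5232 -0.1988  0.0364] toolz [-0.133 -0.694 -0.708] jaw [ 0.983 -0.184 -0.004] q [-0.11  0.67  1.67 -0.91  1.1   0.63] F [-1.   1.  -0.1] w 0.0936
shift [-1.2 -1.2 -4.3] turn [-0.02 -0.04 -0.03]
```

View pics/e1.png

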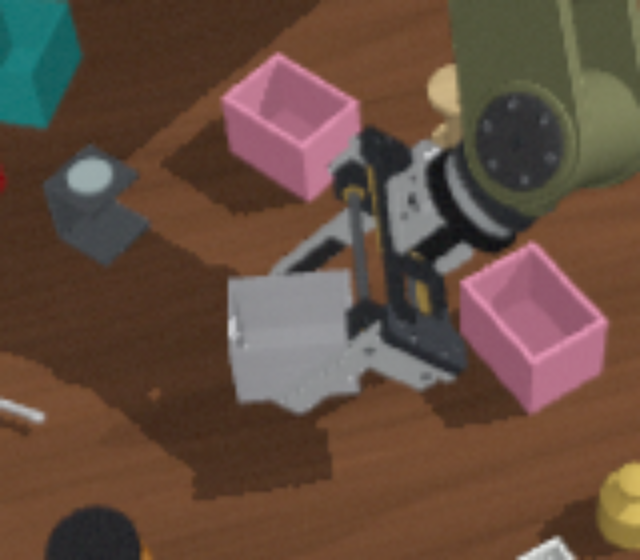

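The jaws straddle the cover and the body is clear of the pink box. I close them.

>>> jog_arm --moves '[[[-1,-1,-4],[0,0,0],94],[[-1,-1,-4],[0,0,0],75],[[-1,-1,-4],[0,0,0],50],[[-1,-1,-4],[0,0,0],50],[[-1,-1,-4],[0,0,0],50]]' --squeeze 35

```text
time_s: 3.85
ee_pos: [0.5198, -0.2144, 0.0202]
eef_rot: [-3.139, 0.785, 1.386]
force: [0.4, -0.3, -0.5]
grip_width: 0.0709
```

>>> jog_arm --moves '[[[0,0,0],[0,0,0],50],[[0,0,0],[0,0,0],50],[[0,0,0],[0,0,0],50],[[0,0,0],[0,0,0],50]]'

```text
time_s: 4.18
ee_pos: [0.5196, -0.2144, 0.0198]
eef_rot: [-3.138, 0.785, 1.387]
force: [-0.2, 3.5, 6.0]
grip_width: 0.0623
```

Gripped at 62 mm. I lift it and then rotate +90° about the jaw axis.

>>> jog_arm --moves '[[[0,0,12],[0,0,0],50],[[0,0,30],[0,0,0],50],[[0,0,50],[0,0,0],50],[[0,0,70],[0,0,0],50],[[0,0,80],[0,0,0],50]]'

```text
time_s: 4.6
ee_pos: [0.5201, -0.2144, 0.102]
eef_rot: [-3.141, 0.784, 1.384]
force: [1.1, 0.2, -2.1]
grip_width: 0.062
```

>>> jog_arm --moves '[[[0,2,0],[1.18,-0.22,0],50],[[1,4,-1],[2.36,-0.45,0],50],[[1,6,-2],[3.54,-0.67,0],50],[[2,8,-3],[4.72,-0.9,0],50],[[2,10,-5],[5.89,-1.12,0],50]]'

```text
time_s: 5.02
ee_pos: [0.5221, -0.204, 0.0953]
eef_rot: [3.141, 0.256, 1.386]
force: [0.1, -0.7, -2.0]
grip_width: 0.062
```

>>> jog_arm --moves '[[[0,2,0],[1.18,-0.22,0],50],[[0,4,0],[2.36,-0.45,0],50],[[0,6,0],[3.54,-0.67,0],50],[[1,8,0],[4.72,-0.9,0],50],[[1,10,0],[5.89,-1.12,0],50]]'

```text
time_s: 5.43
ee_pos: [0.5229, -0.1944, 0.0952]
eef_rot: [3.139, -0.267, 1.387]
force: [0.4, -0.1, -1.6]
grip_width: 0.0621
```

>>> jog_arm --moves '[[[0,2,1],[1.18,-0.22,0],50],[[1,4,2],[2.36,-0.45,0],50],[[1,6,3],[3.54,-0.67,0],50],[[2,8,4],[4.72,-0.9,0],50],[[2,9,5],[5.89,-1.12,0],50]]'

```text
time_s: 5.85
ee_pos: [0.5247, -0.1857, 0.1]
eef_rot: [3.137, -0.79, 1.388]
force: [0.2, 0.1, -2.6]
grip_width: 0.0618
```

```bash
python3 - <<'E'
from g import *
need([.522,-.201,.060],-10.8,45)
for n in('scene','top'):
  c=cam(n);cv2.imwrite(f'pics/f_{n}.png',c['frame'][:,:,::-1])
E
```

```text
5.85 tcp [ 0.5247 -0.1857  0.1   ] G [ 0.5221 -0.1989  0.1133] toolz [ 0.133  0.698 -0.704] jaw [ 0.983 -0.185  0.003] q [-0.71  0.65  1.48  0.66  1.5  -0.74] F [ 0.2  0.1 -2.6] w 0.0618
shift [ -0.1  -2.1 -53.4] turn [-0.04  0.05 -0.03]
```

View pics/f_scene.png

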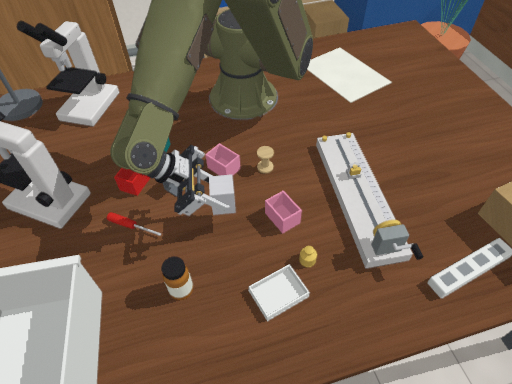

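View pics/f_top.png

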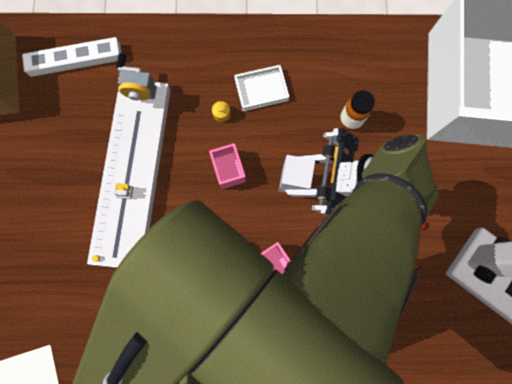

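The cover has turned onto its side, open side facing −y, with nothing close by. I lower it to stand on its 62x60 side.

>>> jog_arm --moves '[[[0,0,-20],[0,0,0],50],[[0,-1,-40],[0,0,0],50],[[0,-2,-58],[0,0,0],50],[[0,-2,-64],[0,0,0],50],[[0,-2,-64],[0,0,0],50]]'

```text
time_s: 6.37
ee_pos: [0.5242, -0.1867, 0.0346]
eef_rot: [-3.141, -0.783, 1.386]
force: [0.3, 0.7, -2.5]
grip_width: 0.0622
```

>>> jog_arm --moves '[[[0,0,-2],[0,0,0],50],[[0,0,-2],[0,0,0],50]]'

```text
time_s: 6.53
ee_pos: [0.525, -0.1874, 0.0343]
eef_rot: [3.138, -0.783, 1.389]
force: [-0.1, 0.2, -1.1]
grip_width: 0.0618
```

```bash
python3 - <<'E'
from g import *
st()
c=cam('scene');cv2.imwrite('pics/g1.png',cv2.resize(c['frame'][130:270,110:270,::-1],None,fx=4,fy=4))
E
```

```text
6.53 tcp [ 0.525  -0.1874  0.0343] G [ 0.5225 -0.2006  0.0478] toolz [ 0.132  0.693 -0.709] jaw [ 0.983 -0.184  0.003] q [-0.71  0.74  1.49  0.67  1.41 -0.81] F [-0.1  0.2 -1.1] w 0.0618
```

View pics/g1.png

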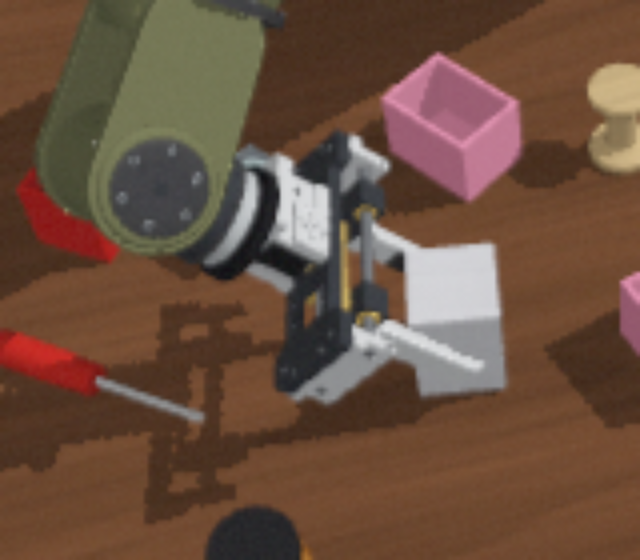

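The cover stands upright and its bottom is still a few mm above the table. I feel my way down.

>>> jog_arm --moves '[[[0,0,-2],[0,0,0],50],[[0,0,-4],[0,0,0],50],[[0,0,-4],[0,0,0],50]]'

```text
time_s: 6.83
ee_pos: [0.5245, -0.1873, 0.0293]
eef_rot: [3.14, -0.785, 1.387]
force: [1.1, 0.3, -2.1]
grip_width: 0.062
```

>>> jog_arm --moves '[[[0,0,-1.5],[0,0,0],50],[[0,0,-1.5],[0,0,0],50],[[0,0,-1.5],[0,0,0],50]]'

```text
time_s: 7.08
ee_pos: [0.5245, -0.1874, 0.0281]
eef_rot: [3.14, -0.785, 1.387]
force: [-0.8, 0.5, 0.1]
grip_width: 0.0621
```

>>> jog_arm --moves '[[[0,0,-1],[0,0,0],50],[[0,0,-1],[0,0,0],50],[[0,0,-1],[0,0,0],50]]'

```text
time_s: 7.33
ee_pos: [0.5245, -0.1874, 0.0279]
eef_rot: [3.139, -0.786, 1.388]
force: [-5.7, -1.0, 8.7]
grip_width: 0.0618
```

>>> jog_arm --moves '[[[0,0,-1],[0,0,0],50],[[0,0,-1],[0,0,0],50],[[0,0,-1],[0,0,0],50]]'

```text
time_s: 7.58
ee_pos: [0.5243, -0.1874, 0.0277]
eef_rot: [3.139, -0.787, 1.388]
force: [-10.9, -0.8, 17.3]
grip_width: 0.0616
```

It is in contact. I back off 1.5 mm and open.

>>> jog_arm --moves '[[[0,0,1.5],[0,0,0],50],[[0,0,1.5],[0,0,0],70],[[0,0,1.5],[0,0,0],94],[[0,0,1.5],[0,0,0],94],[[0,0,1.5],[0,0,0],94]]'

```text
time_s: 8.0
ee_pos: [0.5246, -0.1872, 0.0273]
eef_rot: [3.14, -0.785, 1.387]
force: [0.4, -0.2, 0.5]
grip_width: 0.0851
```

>>> jog_arm --moves '[[[0,0,0],[0,0,0],94],[[0,0,0],[0,0,0],94],[[0,0,0],[0,0,0],94]]'

```text
time_s: 8.25
ee_pos: [0.5245, -0.1873, 0.0274]
eef_rot: [3.14, -0.785, 1.387]
force: [-0.1, 0.2, -0.3]
grip_width: 0.0938
```

```bash
python3 - <<'E'
from g import *
need([.522,-.200,.042],-10.8,-45)
c=cam('scene');cv2.imwrite('pics/h1.png',cv2.resize(c['frame'][130:270,110:270,::-1],None,fx=4,fy=4))
c=cam('top');cv2.imwrite('pics/h1t.png',cv2.resize(c['frame'][140:230,220:340,::-1],None,fx=5,fy=5))
E
```

```text
8.25 tcp [ 0.5245 -0.1873  0.0274] G [ 0.5221 -0.2005  0.0408] toolz [ 0.131  0.695 -0.707] jaw [ 0.983 -0.184  0.001] q [-0.71  0.76  1.49  0.67  1.41 -0.82] F [-0.1  0.2 -0.3] w 0.0938
shift [ -5.1 -25.9   1.2] turn [-17.68   3.36  -0.04]
```

View pics/h1.png

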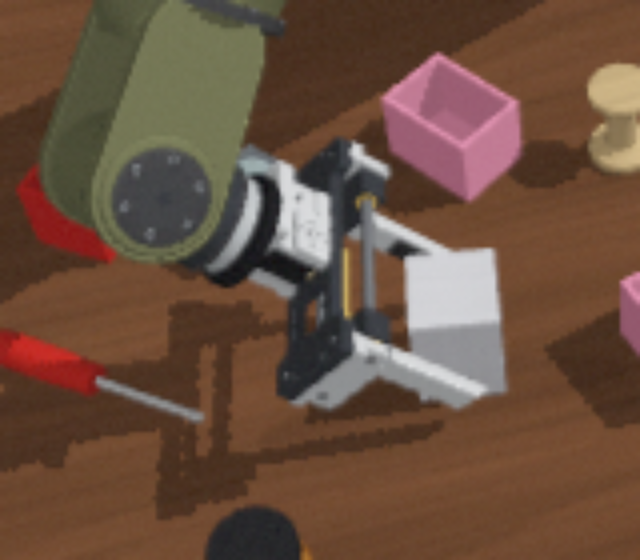

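View pics/h1t.png

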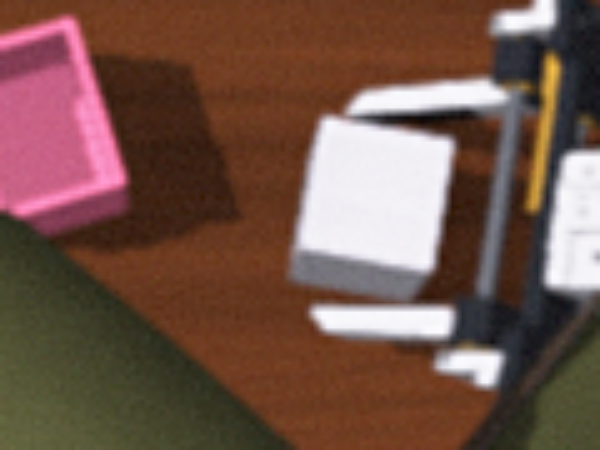

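The cover stands freely. I swing the open jaws round it to −45° tilt, about the grasp axis.

>>> jog_arm --moves '[[[0,-1.5,0],[-1.18,0.22,0],94],[[-0.5,-3,-1],[-2.36,0.45,0],94],[[-1,-5,-2],[-3.54,0.67,0],94],[[-1.5,-6.5,-3],[-4.72,0.9,0],94],[[-1.5,-8.5,-4],[-5.89,1.12,0],94]]'

```text
time_s: 8.77
ee_pos: [0.5234, -0.1963, 0.0242]
eef_rot: [3.139, -0.257, 1.386]
force: [-0.0, -0.4, 0.2]
grip_width: 0.0943
```

>>> jog_arm --moves '[[[0,-2,0],[-1.18,0.22,0],94],[[-0.5,-4,0],[-2.36,0.45,0],94],[[-1,-6,0],[-3.54,0.67,0],94],[[-1.5,-8,0],[-4.72,0.9,0],94],[[-2,-9.5,0],[-5.89,1.12,0],94]]'

```text
time_s: 9.18
ee_pos: [0.5217, -0.2055, 0.0244]
eef_rot: [3.14, 0.266, 1.385]
force: [-0.5, -0.0, -0.4]
grip_width: 0.094
```

>>> jog_arm --moves '[[[0,-2,1],[-1.18,0.22,0],94],[[-0.5,-4,2],[-2.36,0.45,0],94],[[-1,-5.5,3],[-3.54,0.67,0],94],[[-1.5,-7,4],[-4.72,0.9,0],94],[[-1.5,-8,5],[-5.89,1.12,0],94]]'

```text
time_s: 9.6
ee_pos: [0.5202, -0.2131, 0.0293]
eef_rot: [-3.142, 0.79, 1.385]
force: [-0.2, -0.2, 0.7]
grip_width: 0.094
```

```bash
python3 - <<'E'
from g import *
need([.522,-.199,.042],-10.8,-45)
c=cam('scene');cv2.imwrite('pics/i1.png',cv2.resize(c['frame'][130:270,150:310,::-1],None,fx=4,fy=4))
E
```

```text
9.6 tcp [ 0.5202 -0.2131  0.0293] G [ 0.5227 -0.1999  0.0427] toolz [-0.131 -0.698 -0.704] jaw [ 0.983 -0.184 -0.   ] q [-0.11  0.66  1.67 -0.91  1.11  0.63] F [-0.2 -0.2  0.7] w 0.094
shift [-0.7  1.  -0.7] turn [ 0.05 -0.01 -0.03]
```

View pics/i1.png

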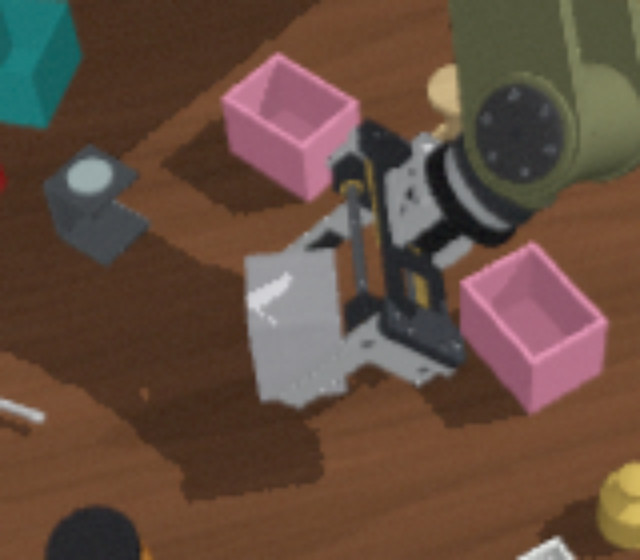

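The cover is still upright between the jaws. I grip it again and lift.

>>> jog_arm --moves '[[[0,1,-0.5],[0,0,0],75],[[0,1,-0.5],[0,0,0],50],[[0,1,-0.5],[0,0,0],50],[[0,1,-0.5],[0,0,0],50],[[0,1,-0.5],[0,0,0],50]]'

```text
time_s: 10.07
ee_pos: [0.5196, -0.2129, 0.0285]
eef_rot: [-3.139, 0.783, 1.385]
force: [-0.1, -0.5, 1.3]
grip_width: 0.0637
```

>>> jog_arm --moves '[[[0,0,0],[0,0,0],50],[[0,0,0],[0,0,0],50],[[0,0,0],[0,0,0],50],[[0,0,0],[0,0,0],50]]'

```text
time_s: 10.4
ee_pos: [0.5196, -0.2128, 0.0285]
eef_rot: [-3.139, 0.785, 1.386]
force: [-0.8, -4.7, 5.4]
grip_width: 0.0619
```

>>> jog_arm --moves '[[[0,0,12],[0,0,0],50],[[0,0,35],[0,0,0],50],[[0,0,65],[0,0,0],50],[[0,0,100],[0,0,0],50],[[0,0,120],[0,0,0],50]]'

```text
time_s: 10.82
ee_pos: [0.5201, -0.212, 0.1515]
eef_rot: [3.142, 0.783, 1.385]
force: [0.8, 0.6, -1.3]
grip_width: 0.0618
```

```bash
python3 - <<'E'
from g import *
st()
c=cam('scene');cv2.imwrite('pics/j1.png',cv2.resize(c['frame'][110:270,150:310,::-1],None,fx=3.5,fy=3.5))
E
```

```text
10.82 tcp [ 0.5201 -0.212   0.1515] G [ 0.5225 -0.1988  0.165 ] toolz [-0.13  -0.693 -0.709] jaw [ 0.983 -0.185  0.   ] q [-0.11  0.46  1.64 -0.83  1.26  0.43] F [ 0.8  0.6 -1.3] w 0.0618
```

View pics/j1.png

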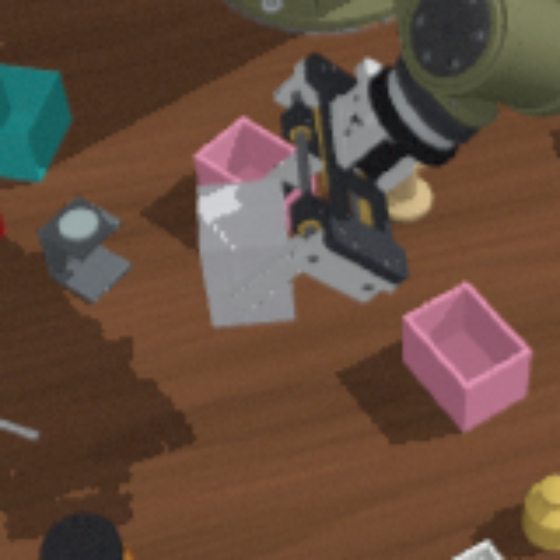

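Held firmly. I carry it to the clamp while turning the second 90°.

>>> jog_arm --moves '[[[-1,20,10],[1.18,-0.22,0],50],[[-2,50,20],[2.36,-0.45,0],50],[[-3,80,30],[3.54,-0.67,0],50],[[-4,110,35],[4.72,-0.9,0],50],[[-5,140,35],[5.89,-1.12,0],50]]'

```text
time_s: 11.28
ee_pos: [0.515, -0.0703, 0.1847]
eef_rot: [3.14, 0.255, 1.386]
force: [-0.3, 0.2, -1.8]
grip_width: 0.062
```

>>> jog_arm --moves '[[[-1,30,0],[1.18,-0.22,0],50],[[-2,60,0],[2.36,-0.45,0],50],[[-3,90,0],[3.54,-0.67,0],50],[[-4,120,0],[4.72,-0.9,0],50],[[-5,150,0],[5.89,-1.12,0],50]]'

```text
time_s: 11.7
ee_pos: [0.5095, 0.0793, 0.1836]
eef_rot: [3.141, -0.268, 1.386]
force: [0.6, 1.3, -2.7]
grip_width: 0.0621
```

>>> jog_arm --moves '[[[-1,30,0],[1.18,-0.22,0],50],[[-2,60,0],[2.36,-0.45,0],50],[[-3,90,0],[3.54,-0.67,0],50],[[-4,115,0],[4.72,-0.9,0],50],[[-5,135,0],[5.89,-1.12,0],50]]'

```text
time_s: 12.12
ee_pos: [0.5044, 0.2142, 0.1835]
eef_rot: [3.138, -0.79, 1.388]
force: [-0.5, 0.6, -1.4]
grip_width: 0.0618
```

```bash
python3 - <<'E'
from g import *
need([.502,.201,.15],-6.2,45)
for n in('scene','top'):
  c=cam(n);cv2.imwrite(f'pics/k_{n}.png',c['frame'][:,:,::-1])
E
```

```text
12.12 tcp [0.5044 0.2142 0.1835] G [0.5018 0.2009 0.1969] toolz [ 0.133  0.698 -0.704] jaw [ 0.983 -0.184  0.003] q [-0.02  0.24  1.86  0.9   1.1  -0.3 ] F [-0.5  0.6 -1.4] w 0.0618
shift [ -0.9   0.1 -46.9] turn [-0.05  0.04  0.88]
```

View pics/k_scene.png

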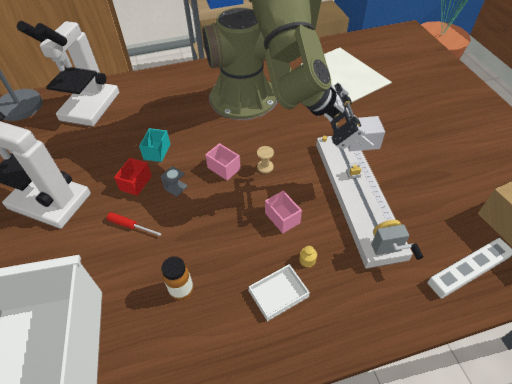

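View pics/k_top.png

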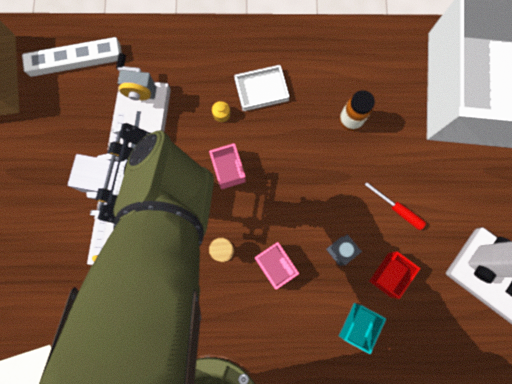

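>>> jog_arm --moves '[[[0,0,-15],[0,0,0.45],50],[[-1,0,-35],[-0.05,0.04,0.88],50],[[-1,0,-47],[-0.05,0.04,0.88],50],[[-1,0,-47],[-0.05,0.04,0.88],50]]'

```text
time_s: 12.55
ee_pos: [0.5029, 0.2121, 0.1338]
eef_rot: [-3.135, -0.777, 1.457]
force: [-0.5, -0.1, -2.7]
grip_width: 0.062
```

```bash
python3 - <<'E'
from g import *
st()
t,s=cam('top'),cam('scene')
np.save('l.npy',[dict(t),dict(s)],allow_pickle=True)
for d,n in((t,'t'),(s,'s')):
    u,v=proj(d,[.502,.201,.15]).astype(int);print(u-35,v-35)
    cv2.imwrite(f'pics/l_{n}.png',cv2.resize(d['frame'][v-35:v+35,u-35:u+35,::-1],None,fx=8,fy=8,interpolation=cv2.INTER_CUBIC))
E
```

```text
12.55 tcp [0.5029 0.2121 0.1338] G [0.5015 0.1989 0.1473] toolz [ 0.073  0.698 -0.713] jaw [ 0.994 -0.109 -0.005] q [-0.03  0.34  1.85  0.91  1.09 -0.42] F [-0.5 -0.1 -2.7] w 0.062
73 146
324 111
```

View pics/l_t.png

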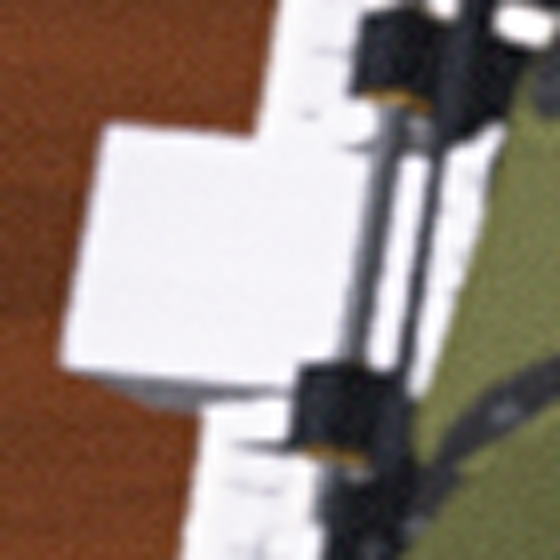

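View pics/l_s.png

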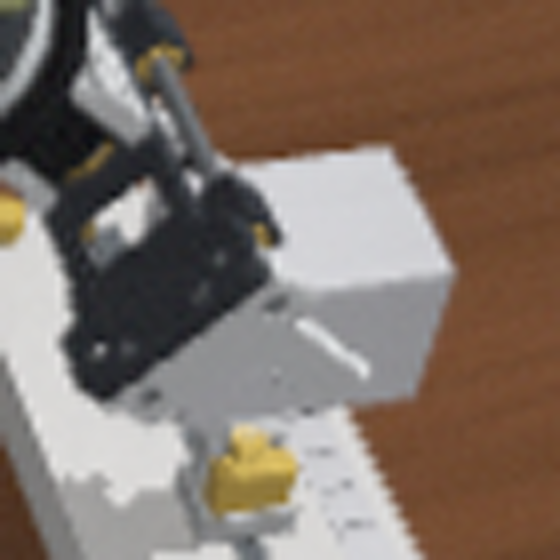

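```bash
python3 - <<'E'
from g import *
t,s=np.load('l.npy',allow_pickle=True)
T=lambda u,v,ox,oy:((u+.5)/8-.5+ox,(v+.5)/8-.5+oy)
A,e1=tri(t,T(103,123,73,146),s,T(455,270,324,111));B,e2=tri(t,T(62,368,73,146),s,T(388,148,324,111))
print(A,e1,B,e2)
m=(A+B)/2;d=(A-B)/np.linalg.norm(A-B);print('az',np.degrees(np.arctan2(d[1],d[0])),np.linalg.norm(A-B))
p=np.array([-d[1],d[0],0]);p/=np.linalg.norm(p)
c=m-.042*p-np.array([0,0,.03]);print('centre',c)
# expected px for center=G+2mm
E
```

```text
[0.53745983 0.23865686 0.18019416] 0.0004324229275879228 [0.47482339 0.24608691 0.17765041] 0.0019081273946435562
az -6.764924547929131 0.06312685648266418
centre [0.50119418 0.2006643  0.14892228]
```

Cover centre is (0.501, 0.201, 0.149), within 1 mm of the clamp horizontally, with yaw −6.8° against about −6.2° for the bed. I lower it.

>>> jog_arm --moves '[[[0.5,0,-14],[0.1,0,0],50],[[0.5,0,-28],[0.1,0,0],50],[[0.5,0,-40],[0.1,0,0],50],[[0.5,0,-40],[0.1,0,0],50]]'

```text
time_s: 12.98
ee_pos: [0.5035, 0.2126, 0.0948]
eef_rot: [-3.136, -0.788, 1.458]
force: [-1.2, 0.7, -2.4]
grip_width: 0.0621
```

```bash
python3 - <<'E'
from g import *
need([.502,.2,.08],-6.2,45)
c=cam('scene');cv2.imwrite('pics/m.png',cv2.resize(c['frame'][100:240,290:430,::-1],None,fx=4.2,fy=4.2,interpolation=cv2.INTER_CUBIC))
E
```

```text
12.98 tcp [0.5035 0.2126 0.0948] G [0.5021 0.1992 0.1082] toolz [ 0.074  0.705 -0.705] jaw [ 0.994 -0.109 -0.004] q [-0.03  0.41  1.87  0.96  1.05 -0.51] F [-1.2  0.7 -2.4] w 0.0621
shift [ -0.    0.8 -28.2] turn [-0.04 -0.04  0.01]
```

View pics/m.png

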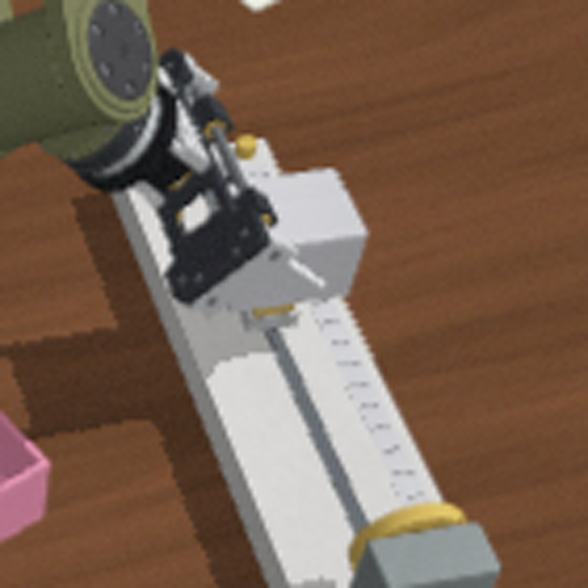

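The cover is over the clamp with the rim just above it. I go on down, watching the force.

>>> jog_arm --moves '[[[0,0.5,-6],[0,0,0],50],[[0,0.5,-12],[0,0,0],50],[[0,0.5,-18],[0,0,0],50],[[0,0.5,-18],[0,0,0],50]]'

```text
time_s: 13.37
ee_pos: [0.5036, 0.2132, 0.0769]
eef_rot: [-3.137, -0.789, 1.459]
force: [0.4, 0.6, -1.6]
grip_width: 0.0617
```

>>> jog_arm --moves '[[[0,0,-6],[0,0,0],50],[[0,0,-12],[0,0,0],50],[[0,0,-18],[0,0,0],50],[[0,0,-22],[0,0,0],50],[[0,0,-22],[0,0,0],50]]'

```text
time_s: 13.78
ee_pos: [0.5036, 0.2132, 0.0549]
eef_rot: [-3.136, -0.789, 1.458]
force: [0.5, 0.7, -2.1]
grip_width: 0.0619
```

>>> jog_arm --moves '[[[0,0,-1.5],[0,0,0],50],[[0,0,-3],[0,0,0],50],[[0,0,-3],[0,0,0],50]]'

```text
time_s: 14.03
ee_pos: [0.504, 0.2132, 0.0529]
eef_rot: [-3.138, -0.789, 1.46]
force: [-0.3, -0.6, -1.9]
grip_width: 0.0619
```

>>> jog_arm --moves '[[[0,0,-1],[0,0,0],50],[[0,0,-1],[0,0,0],50],[[0,0,-1],[0,0,0],50]]'

```text
time_s: 14.28
ee_pos: [0.5041, 0.2132, 0.052]
eef_rot: [-3.138, -0.789, 1.46]
force: [-0.1, -0.3, -2.1]
grip_width: 0.0615
```

>>> jog_arm --moves '[[[0,0,-1],[0,0,0],50],[[0,0,-1],[0,0,0],50],[[0,0,-1],[0,0,0],50]]'

```text
time_s: 14.53
ee_pos: [0.504, 0.2132, 0.0509]
eef_rot: [-3.138, -0.789, 1.46]
force: [0.5, 0.0, -2.0]
grip_width: 0.0618
```

>>> jog_arm --moves '[[[0,0,-1],[0,0,0],50],[[0,0,-1],[0,0,0],50],[[0,0,-1],[0,0,0],50]]'

```text
time_s: 14.78
ee_pos: [0.504, 0.2132, 0.0499]
eef_rot: [-3.138, -0.789, 1.46]
force: [0.3, -0.2, -1.4]
grip_width: 0.0619
```

>>> jog_arm --moves '[[[0,0,-1],[0,0,0],50],[[0,0,-1],[0,0,0],50],[[0,0,-1],[0,0,0],50]]'

```text
time_s: 15.03
ee_pos: [0.5041, 0.2132, 0.0497]
eef_rot: [-3.139, -0.79, 1.461]
force: [-5.6, -4.6, 8.7]
grip_width: 0.0621
```

Contact came at the expected height (centre about 65 mm). I ease off slightly and open the jaws.

>>> jog_arm --moves '[[[0,0,0.7],[0,0,0],50],[[0,0,0.7],[0,0,0],70],[[0,0,0.7],[0,0,0],94],[[0,0,0.7],[0,0,0],94],[[0,0,0.7],[0,0,0],94]]'

```text
time_s: 15.45
ee_pos: [0.5041, 0.2132, 0.0496]
eef_rot: [-3.138, -0.789, 1.46]
force: [0.3, -0.2, 1.0]
grip_width: 0.0851
```

>>> jog_arm --moves '[[[0,0,0],[0,0,0],94],[[0,0,0],[0,0,0],94],[[0,0,0],[0,0,0],94]]'

```text
time_s: 15.7
ee_pos: [0.504, 0.2132, 0.0496]
eef_rot: [-3.138, -0.789, 1.46]
force: [0.7, -0.1, -0.3]
grip_width: 0.0938
```

```bash
python3 - <<'E'
from g import *
st()
c=cam('scene');cv2.imwrite('pics/n.png',cv2.resize(c['frame'][100:240,290:430,::-1],None,fx=4.2,fy=4.2,interpolation=cv2.INTER_CUBIC))
E
```

```text
15.7 tcp [0.504  0.2132 0.0496] G [0.5026 0.1998 0.063 ] toolz [ 0.075  0.706 -0.705] jaw [ 0.994 -0.108 -0.002] q [-0.03  0.5   1.88  1.01  0.99 -0.6 ] F [ 0.7 -0.1 -0.3] w 0.0938
```

View pics/n.png

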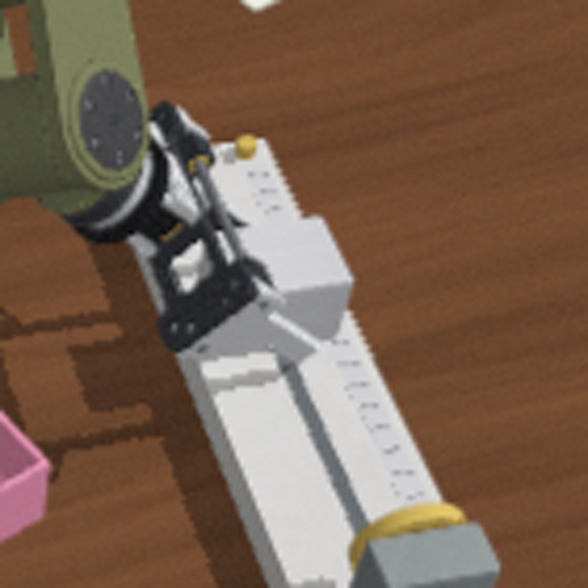

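It is released. I retract straight back along the tool axis.

>>> jog_arm --moves '[[[-1,-10,10],[0,0,0],94],[[-3,-28,28],[0,0,0],94],[[-5,-50,50],[0,0,0],94],[[-8,-75,75],[0,0,0],94],[[-11,-100,100],[0,0,0],94]]'

```text
time_s: 16.17
ee_pos: [0.4923, 0.1116, 0.1512]
eef_rot: [-3.137, -0.788, 1.459]
force: [0.2, 0.5, -0.1]
grip_width: 0.0942
```

>>> jog_arm --moves '[[[-3,-25,25],[0,0,0],94],[[-6,-50,50],[0,0,0],94],[[-9,-75,75],[0,0,0],94],[[-12,-100,90],[0,0,0],94],[[-12,-100,90],[0,0,0],94]]'

```text
time_s: 16.58
ee_pos: [0.4814, 0.0091, 0.2432]
eef_rot: [3.138, -0.786, 1.461]
force: [0.7, 0.1, -0.0]
grip_width: 0.0939
```

```bash
python3 - <<'E'
from g import *
st()
t,s=cam('top'),cam('scene');np.save('p.npy',[dict(t),dict(s)],allow_pickle=True)
cv2.imwrite('pics/p_s.png',s['frame'][:,:,::-1]);cv2.imwrite('pics/p_t.png',t['frame'][:,:,::-1])
o=[]
for d in (t,s):
    u,v=proj(d,[.502,.201,.07]).astype(int);print(u-30,v-30)
    o.append(cv2.resize(d['frame'][v-30:v+30,u-30:u+30,::-1],None,fx=6.5,fy=6.5,interpolation=cv2.INTER_CUBIC))
cv2.imwrite('pics/p_c.png',np.hstack(o))
E
```

```text
16.58 tcp [0.4814 0.0091 0.2432] G [ 0.4798 -0.0043  0.2566] toolz [ 0.081  0.703 -0.707] jaw [ 0.994 -0.112  0.002] q [-0.45  0.22  1.73  0.73  1.53 -0.5 ] F [ 0.7  0.1 -0. ] w 0.0939
90 158
324 136
```

View pics/p_c.png

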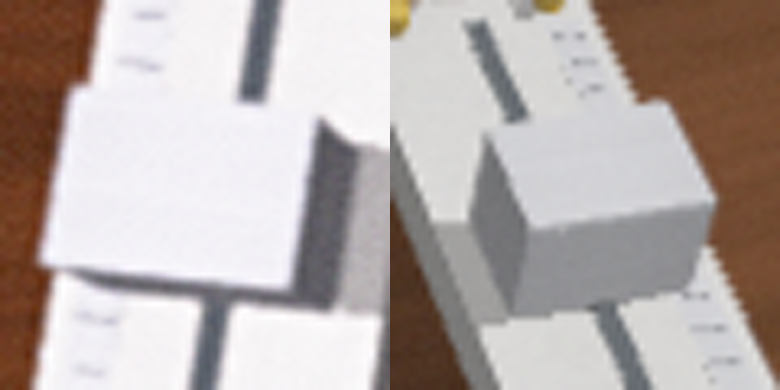

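View pics/p_s.png

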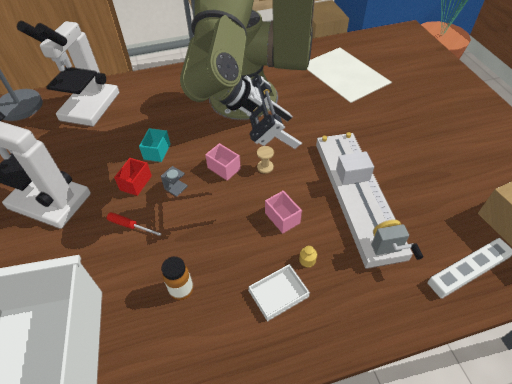

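The cover sits on the bed with the clamp out of sight inside, and the bystanders are where they were. I check height and level by triangulating the four top corners.

```bash
python3 - <<'E'
from g import *
t,s=np.load('p.npy',allow_pickle=True)
T=lambda u,v,ox,oy:((u+.5)/6.5-.5+ox,(v+.5)/6.5-.5+oy)
P=[]
for a,b in (((75,87),(325,200)),((322,112),(137,228)),((293,290),(97,133)),((40,265),(275,100))):
    p,e=tri(t,T(*a,90,158),s,T(*b,324,136));P.append(p);print(p.round(4),round(e,4))
print(np.mean(P,0))
E
```

```text
[0.5378 0.2384 0.0944] 0.0008
[0.5287 0.1534 0.095 ] 0.0016
[0.4676 0.1622 0.0902] 0.0029
[0.4756 0.2461 0.0935] 0.0002
[0.50242678 0.20003769 0.09329259]
```

```bash
python3 - <<'E'
from station import ctrl
print(ctrl.hand_in())
E
```

```text
the job is handed in; nothing more can be done
None
```

The dust cover is upside down over the clamp, released, and the job is handed in at about 17 s of the 59 s allowed. `hand_in` gives no verdict, so success rests on the checks below.

**What I did:** I gripped the grey cover across its 62 mm and turned it 90° to stand on its 62 x 60 mm side. I then gripped it again, turned it another 90° and lowered it over the clamp. At touchdown the vertical force rose to about 9 N. I then opened the jaws and backed off along the tool axis.

**Last checks:**
- **Position:** the four top corners triangulate to a cover centre of (0.502, 0.200), about 1 mm from the clamp at (0.502, 0.201). The clamp position was measured before it was covered.
- **Height and level:** the mean top height is 93 mm against 95 mm expected. The corners spread from 90 to 95 mm, which is within what I can measure (about 2 mm calibration, 1–2 px picking), and the pictures show the rim flat on the bed.
- **Surroundings:** in the last scene picture the arm is clear of everything and the bystanders look unmoved. I judged this by eye and did not re-measure them.

No check failed. The only mismatch was the roughly 2 mm in height.

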